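# Clear the marbling tray for rinsing

## Robot

A 6-joint arm with a two-finger parallel gripper is mounted at the origin on the work surface. World frame = base frame: x ahead of the robot, y to its left, z up, the work surface at z = 0. Lengths are in m, angles in rad, forces in N, time in s.
With the tool pointing down it reaches from about 0.35 to 0.975 m from the base axis. Payload 4.9 kg.
Tool frame: the origin (TCP) lies at the very end of the fingers, on their centre line; the grasp point (between the pads) lies 19 mm behind it; z points along the fingers, y is the line along which they close (so a half turn about z gives the same grasp; the last joint's range is limited). The gripper opens to 85 mm and grips with 20 to 120 N. Pads are 22 mm wide; open, the fingers measure 114 mm over their backs; the gripper's body (76 mm by 85 mm) begins 54 mm behind the grasp point. The pads swing forward as they close: fully open they stand 13 mm farther back than shut.
Start: joints at [-1.251, 0.053, 1.613, -0, 1.476, -0.119], TCP at [0.266, -0.566, 0.2] pointing down, gripper open.
Joint ranges: [-3.01, 3.01], [-1.01, 2.22], [0.06, 2.58], [-1.02, 4.17], [0.09, 2.62], [-3.14, 3.14]. Speed limits (rad/s): [2.57, 2.57, 3.14, 3.14, 3.14, 3.14].

## Interface

Orientations are given as a unit quaternion [w, x, y, z].
In Python, from plant import manip gives the robot as it stands.
- The arm moves only by the tool send_rows, never from a script. Its argument "increments" is a list of rows, each an object of numbers: "claw": the closure, from -1 (fully open) to 1 (shut); "dx", "dy", "dz": the shift along the tool's x, y, z in units of 0.5 m (1.0 is 0.5 m); "yaw": the turn about the tool's z in units of 1.5 rad (1.0 is 1.5 rad). A call has 1 to 20 rows; each row is the pose to reach, as a shift and turn from the pose commanded when the call began, along the tool's axes at that moment; what a row does not reach only later rows make up. A row lasts 1/8 s, in which the tool goes at most 62.5 mm and 10.7 degrees, less where a joint would pass 70% of its speed; a pose out of reach is approached as far as the arm can. A call with a number of a shift or a turn outside -1 to 1 is refused whole. A call with a gripper value outside its range is refused whole. The fingers move at their own pace and stop on an object; the grip force is fixed at half the most. Time passes only in rows, so rows that repeat a pose let the fingers close. It gives the time, the measured TCP pose, the force, the opening and the grip force at its end, in the units of the state.
- manip.state(): the state, without advancing time (a new reading comes with each control period).
- manip.grab_frame(name): name is "side" or "top" or "wrist"; returns the picture (420x560x3 uint8, red, green, blue); there is no depth.
- manip.camera_params(name): a dict with "camera_matrix" (3x3 intrinsics, pixels), "k1" (the pictures are not rectified: a ray, as slopes to the right and down, at radius r is drawn at 1 + k1 r^2 times it, then the intrinsics apply), "extrinsics" (4x4, takes a point from world to camera coordinates); the wrist camera has in their place "tool_from_camera" (4x4, takes a point from camera to tool coordinates, whose origin is the TCP and whose axes are the flange's). Camera axes: x right, y down, z forward; pixel columns grow to the right and rows downward; lengths in m; the calibration is good to about 2 mm. A picture is of the moment at which its call begins: read the wrist's pose just before it. camera_params takes no time and is no camera call.
- manip.job_done(): hands the job in; it is judged then, once.
The state is a dict: "time": time; "joint_pos": joint angles; "joint_vel": joint speeds; "joint_efforts": joint torques, N m; "tool_pos": TCP position; "tool_rot": TCP orientation; "contact_force": force on the tool from outside, world axes, zero at the start; "ft_torque": the same for the moment, N m; "gripper_width": opening from 0.0 (shut) to 1.0 (fully open); "grasp_force": force on a finger pad.
Only numpy, scipy, OpenCV 4.12 (cv2) and the standard library are available. Lean on these libraries where they do the work, as an engineer would, in place of code of your own. Each camera call takes 0.05 s, during which the arm holds its last target. There are 200 camera calls.

## Task

Clear the four pieces of debris (the wood block, the broken comb end, the paper wad and the cardboard core) out of the marbling tray into the scrap bin, leaving the bottle and the jar standing where they are and the other things on the table undisturbed. Only when all four are in the bin, start the rinse pump at its panel: press the large key fully and let it up, then press the small key fully and let it up; never press the middle-sized key.

Things in the scene. Friction and masses are not known exactly. Their poses are not given: they have to be found in the camera images.
- tray: Fixed shallow grey marbling tray, drained, 250 x 340 x 40 mm outside (its x, y, z), walls 6 mm thick, inner floor 6 mm above the table. Origin: centre of its underside.
- bin: Fixed black open-topped square scrap bin, 160 x 160 mm outside, 130 mm tall, walls 5 mm. It stands on the table to the left or the right of the tray. Origin: centre of its underside.
- block: Debris: rectangular wood offcut lying in the tray, 56 x 30 x 24 mm (its x, y, z). Origin: centre of its underside.
- stub: Debris: broken-off end of a marbling comb lying in the tray, a wooden bar 70 x 18 x 20 mm (its x, y, z) with four thin wire teeth sticking out 10 mm to its -y side (look only: they offer no resistance). Origin: centre of the bar's underside.
- wad: Debris: stiff crumpled wad of white paper in the tray, about 40 mm across and 40 mm high; its solid core is 36 x 36 x 40 mm (its x, y, z). Origin: centre of its underside.
- core: Debris: cut-off end of a cardboard roll core in the tray, a rigid tube 46 mm outside diameter, 38 mm inside, 34 mm high, standing on end. Origin: centre of its underside.
- bottle: Not debris: white squeeze bottle standing upright in the tray among the debris, 34 mm diameter, 95 mm tall, loose. Origin: centre of its underside.
- jar: Not debris: glass jar with a cork-coloured lid standing upright in the tray among the debris, 42 mm diameter, 55 mm tall, loose. Origin: centre of its underside.
- comb: Bystander: whole marbling comb lying on the table just beyond the tray, a wooden bar 35 x 300 x 16 mm with wire teeth to its +x side. Origin: centre of the underside.
- brush: Bystander: brush lying on the table at the far left, outside the bin or panel there, 190 mm long. Origin: on its underside, near the middle.
- mug: Bystander: white mug standing on the table at the far right, outside the bin or panel there, 76 mm diameter, 85 mm tall. Origin: centre of its underside.
- panel: Fixed flat control panel of the tray's rinse pump, 210 x 90 x 30 mm (its x, y, z), on the table on the other side of the tray than the bin. Origin: centre of its underside.
- key_large_top (a point): Its large round plain grey push key, 42 mm across, one of three keys in a row along the panel's long axis 62 mm apart, in any order; told apart by diameter. The point is the centre of the key's top face; pressed straight down.
- key_middle_top (a point): Its middle-sized round plain grey push key, 30 mm across, one of three keys in a row along the panel's long axis 62 mm apart, in any order; told apart by diameter. The point is the centre of the key's top face. Not to be pressed.
- key_small_top (a point): Its small round plain grey push key, 20 mm across, one of three keys in a row along the panel's long axis 62 mm apart, in any order; told apart by diameter. The point is the centre of the key's top face; pressed straight down.
- key_large (a joint): Travel of the large key in m: 0 is up, 0.006 fully down; springs back; fully down takes about 5 N. Pressed counts from 0.004.
- key_middle (a joint): Travel of the middle-sized key in m, same spring.
- key_small (a joint): Travel of the small key in m: 0 is up, 0.006 fully down, same spring. Pressed counts from 0.004.

How it is judged:
On the way, in this order (a step that is already met when the one before it is completed fails the run):
1. all four pieces of debris lie in the bin (x of block in the frame of bin between -0.08 and 0.08 m and y of block in the frame of bin between -0.08 and 0.08 m and z of each of block, stub, wad, core in the frame of bin below 0.11 m and x of stub in the frame of bin between -0.08 and 0.08 m and y of stub in the frame of bin between -0.08 and 0.08 m and x of wad in the frame of bin between -0.08 and 0.08 m and y of wad in the frame of bin between -0.08 and 0.08 m and x of core in the frame of bin between -0.08 and 0.08 m and y of core in the frame of bin between -0.08 and 0.08 m), for 0.2 s.
2. the large key is pressed, the small one up (value of joint key_large above 0.004 m and value of joint key_small below 0.002 m), for 0.05 s.
3. then the large key is up and the small key is pressed (value of joint key_small above 0.004 m and value of joint key_large below 0.002 m), for 0.05 s.
At the end, for the whole second after the job is handed in: All debris at rest inside the bin (origins within its outline, under 110 mm above its underside); bottle and jar upright within 0.35 rad and under 30 mm from their starts; comb, brush and mug under 40 mm from theirs; all three keys up (under 2 mm) (all of step 1 and linear speed of each of block, stub, wad, core below 0.05 m/s and distance of each of bottle, jar from where it was at the start of the episode below 0.03 m and angle between each of bottle, jar's own z axis and vertical below 0.35 rad and distance of each of comb, brush, mug from where it was at the start of the episode below 0.04 m and value of joint each of key_large, key_middle, key_small below 0.002 m); the robot touches nothing.
It fails at once if the bottle or the jar is moved 30 mm or more or tipped by over 0.35 rad (not (distance of each of bottle, jar from where it was at the start of the episode below 0.03 m and angle between each of bottle, jar's own z axis and vertical below 0.35 rad)).
It fails at once if the comb, the brush or the mug is moved 40 mm or more (not (distance of each of comb, brush, mug from where it was at the start of the episode below 0.04 m)).
It fails at once if the middle-sized key is pressed (over 3 mm) (value of joint key_middle above 0.003 m).
It fails at once if the large or the small key is pressed (over 3 mm) while debris is still outside the bin (value of joint any of key_large, key_small above 0.003 m and not (x of block in the frame of bin between -0.08 and 0.08 m and y of block in the frame of bin between -0.08 and 0.08 m and z of each of block, stub, wad, core in the frame of bin below 0.11 m and x of stub in the frame of bin between -0.08 and 0.08 m and y of stub in the frame of bin between -0.08 and 0.08 m and x of wad in the frame of bin between -0.08 and 0.08 m and y of wad in the frame of bin between -0.08 and 0.08 m and x of core in the frame of bin between -0.08 and 0.08 m and y of core in the frame of bin between -0.08 and 0.08 m)).
It fails at once if the large and small keys are down at once (over 3 mm) (value of joint each of key_large, key_small above 0.003 m).
It also fails if it takes over 72 s, if anything falls off the work surface, if the arm or the gripper's body presses on something with over 40 N, if the wrist force passes 120 N, or if a joint passes its speed limit or range.

## Working session

There is one attempt and no reset: what is moved stays moved. The work goes in short steps, Python scripts to look and compute and a tool call to move; the robot and the scene stay as the last step left them, time stands still between calls to the robot, and variables do not carry over. Pictures are saved under pics/ and viewed, at most 10 in all, crops included, and the job is handed in when it is done.

Besides the shell and the picture viewer there is one more tool, called after "Call:" as name(argument=value, ...) on one line, values as JSON. send_rows: Moves the arm, as the interface text tells. Shifts and turns lie within -1 to 1; 1 stands for 0.5 m of shift or 1.5 rad of turn. Its arguments: {"type":"object","properties":{"increments":{"type":"array","items":{"type":"object","properties":{"claw":{"type":"number"},"dx":{"type":"number"},"dy":{"type":"number"},"dz":{"type":"number"},"yaw":{"type":"number"}}}}},"required":["increments"]}

```bash
mkdir -p pics; python3 - <<'E'
from plant import manip
import cv2,numpy as np
np.set_printoptions(precision=4,suppress=True)
s=manip.state();print(s['time'],s['tool_pos'],s['tool_rot'],s['gripper_width'])
for n in("top","side"):
    cv2.imwrite(f"pics/{n}0.png",cv2.cvtColor(cv2.resize(manip.grab_frame(n),(800,600),interpolation=cv2.INTER_CUBIC),cv2.COLOR_RGB2BGR));print(n,manip.camera_params(n))
print(manip.camera_params("wrist"))
E
```

```text
0.0 [ 0.2653 -0.5651  0.1983] [-0.001   0.976   0.2177 -0.0001] 0.9977063624221497
top {'camera_matrix': array([[442.5602,   0.    , 279.561 ],
       [  0.    , 442.5602, 202.9756],
       [  0.    ,   0.    ,   1.    ]]), 'k1': 0.043055597885473466, 'extrinsics': array([[-0.0273, -0.9996, -0.0095,  0.0174],
       [-0.9907,  0.0283, -0.1328,  0.58  ],
       [ 0.133 ,  0.0058, -0.9911,  1.2106],
       [ 0.    ,  0.    ,  0.    ,  1.    ]])}
side {'camera_matrix': array([[403.4222,   0.    , 274.9176],
       [  0.    , 403.4222, 210.3557],
       [  0.    ,   0.    ,   1.    ]]), 'k1': -0.11538411972618642, 'extrinsics': array([[ 0.9663, -0.2569,  0.016 , -0.5704],
       [-0.1372, -0.5668, -0.8124,  0.1392],
       [ 0.2178,  0.7828, -0.5829,  1.271 ],
       [ 0.    ,  0.    ,  0.    ,  1.    ]])}
{'camera_matrix': array([[290.4211,   0.    , 279.9843],
       [  0.    , 290.4211, 210.1949],
       [  0.    ,   0.    ,   1.    ]]), 'k1': -0.02590574787539221, 'tool_from_camera': array([[ 0.0009, -0.9603, -0.279 ,  0.0718],
       [ 1.    ,  0.0006,  0.0011,  0.0001],
       [-0.0009, -0.279 ,  0.9603, -0.1745],
       [ 0.    ,  0.    ,  0.    ,  1.    ]])}
```

View pics/top0.png

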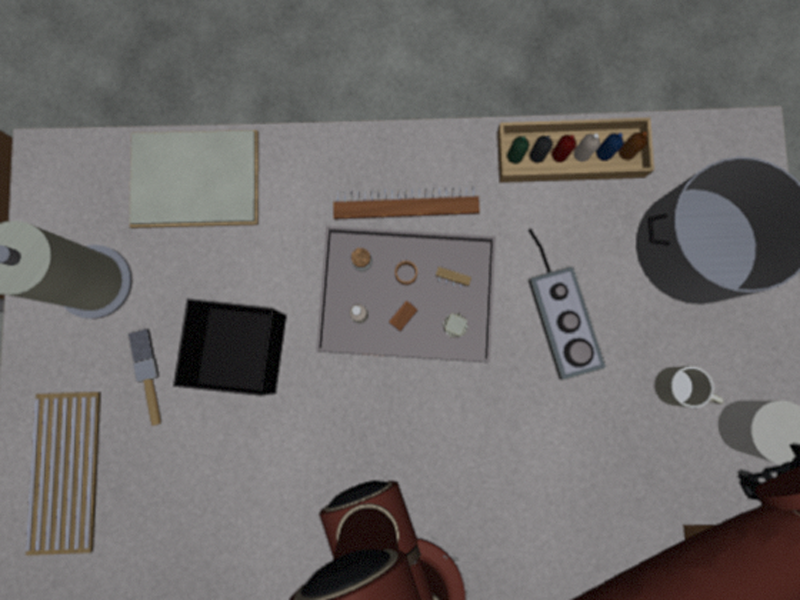

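View pics/side0.png

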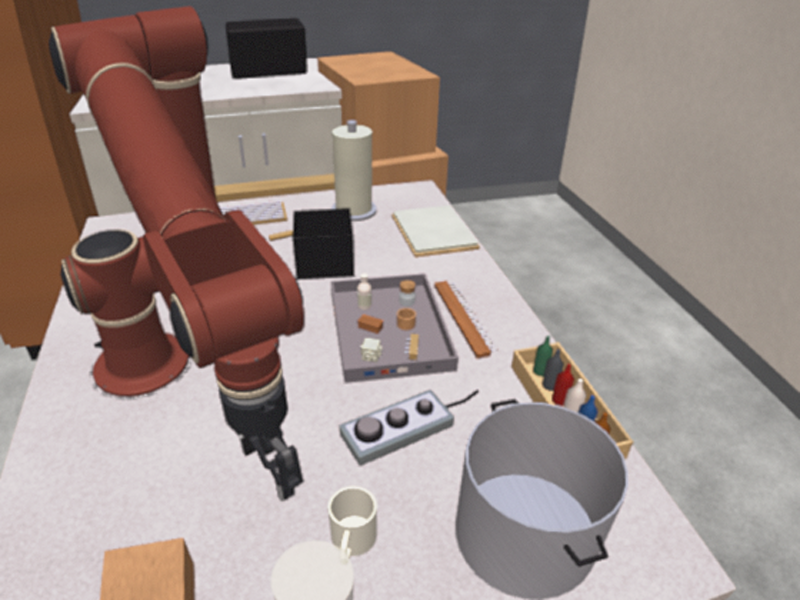

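The top view (800-wide scale) shows the tray centred near (407,295) and the bin at (232,347), on the robot's left. The panel is at (567,322), with the large key at the near end and the small key at the far end. In the tray are the jar (361,259), core (405,272), stub (453,276), bottle (359,313), block (403,316) and wad (456,324). I'll enlarge this area.

```bash
cat > h.py <<'E'
from plant import manip
import cv2,numpy as np
np.set_printoptions(precision=4,suppress=True)
from scipy.spatial.transform import Rotation as R
def ext(n,st=None):
    p=manip.camera_params(n)
    if n!="wrist": return p,np.linalg.inv(p['extrinsics'])
    T=np.eye(4);q=np.array(st['tool_rot']);T[:3,:3]=R.from_quat(q[[1,2,3,0]]).as_matrix();T[:3,3]=st['tool_pos']
    return p,T@p['tool_from_camera']
def w(n,pts,z,st=None):
    """native pixels -> world points at height z"""
    p,E=ext(n,st);pts=np.float64(pts).reshape(-1,1,2)
    u=cv2.undistortPoints(pts,p['camera_matrix'],np.array([p['k1'],0,0,0.])).reshape(-1,2)
    d=np.c_[u,np.ones(len(u))]@E[:3,:3].T;o=E[:3,3]
    return o+d*((z-o[2])/d[:,2])[:,None]
def px(n,P,st=None):
    p,E=ext(n,st);E=np.linalg.inv(E);r=cv2.Rodrigues(E[:3,:3])[0]
    return cv2.projectPoints(np.float64(P).reshape(-1,3),r,E[:3,3],p['camera_matrix'],np.array([p['k1'],0,0,0.]))[0].reshape(-1,2)
def save(im,f,c=None,s=1):
    if c: im=im[c[1]:c[3],c[0]:c[2]]
    cv2.imwrite(f,cv2.cvtColor(cv2.resize(im,None,fx=s,fy=s,interpolation=cv2.INTER_CUBIC),cv2.COLOR_RGB2BGR))
E
python3 - <<'E'
from h import *
im=manip.grab_frame("top")
im=cv2.convertScaleAbs(im,alpha=1.5)
save(im,"pics/crop1.png",(220,155,350,255),6)
save(im,"pics/crop2.png",(360,180,430,270),6)
k=0.7
b=lambda x,y,z:print(w("top",[[x*k,y*k]],z))
print("bin");[b(*q,.13) for q in((190,300),(286,315),(276,394),(176,387))]
print("tray");[b(*q,.04) for q in((328,229),(494,237),(489,361),(319,351))]
print("panel");[b(*q,.03) for q in((530,278),(573,267),(604,367),(562,378))]
E
```

```text
bin
[[0.5604 0.3829 0.13  ]]
[[0.5279 0.2083 0.13  ]]
[[0.3865 0.2265 0.13  ]]
[[0.4043 0.4048 0.13  ]]
tray
[[0.7071 0.1405 0.04  ]]
[[ 0.681  -0.1901  0.04  ]]
[[ 0.4361 -0.1688  0.04  ]]
[[0.4645 0.1611 0.04  ]]
panel
[[ 0.598 -0.259  0.03 ]]
[[ 0.6176 -0.3451  0.03  ]]
[[ 0.4191 -0.392   0.03  ]]
[[ 0.4    -0.3098  0.03  ]]
```

View pics/crop1.png

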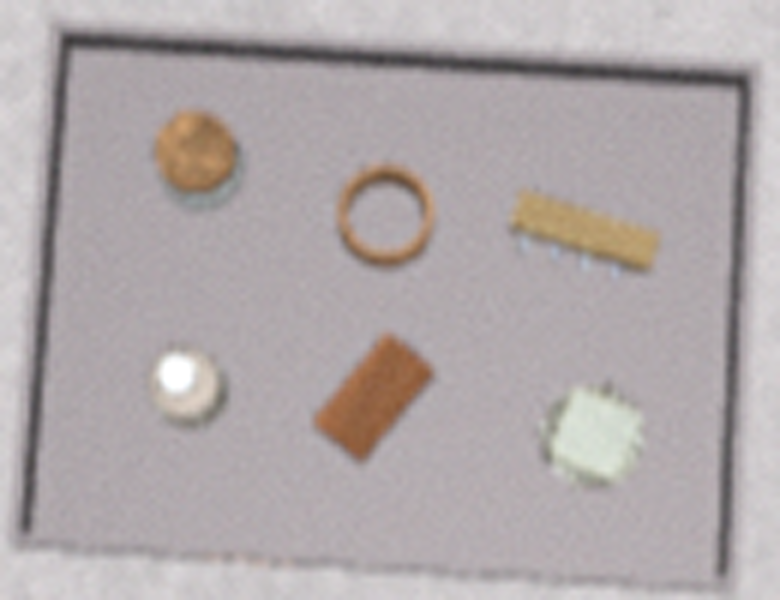

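View pics/crop2.png

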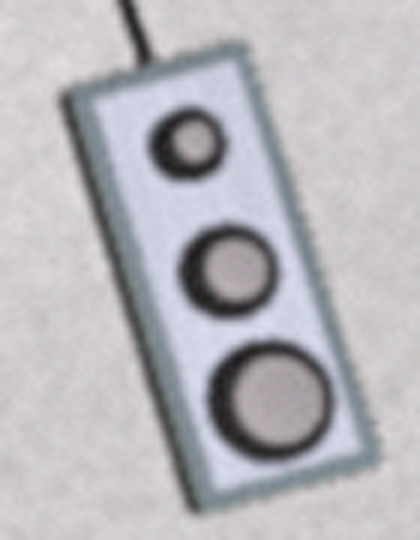

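The crops show these pixel positions.
- **Crop 1 (tray):** jar lid (197,150), core ring (386,216), stub bar centre (586,230), bottle (185,385), block top (376,398), wad (596,435).
- **Crop 2 (panel):** small key (193,142), middle key (235,270), large key (281,400).

```bash
python3 - <<'E'
from h import *
def c(x,y,z,o=(220,155)): return w("top",[[(x+.5)/6-.5+o[0],(y+.5)/6-.5+o[1]]],z)[0]
L=dict(jar=(197,150,.061),core=(386,216,.040),stub=(586,230,.026),bottle=(178,370,.101),block=(376,398,.03),wad=(596,435,.046))
for k,v in L.items(): print(k,c(*v))
def ang(name,a,b,z): 
    d=c(*b,z)-c(*a,z); print(name,np.degrees(np.arctan2(d[1],d[0])),np.linalg.norm(d))
ang("stub long",(512,228),(652,270),.026);ang("stub long",(520,190),(662,230),.026)
ang("block long",(316,420),(392,335),.03);ang("block long",(363,462),(434,373),.03);ang("block short",(316,420),(363,462),.03)
ang("wad edge",(568,388),(640,408),.046);ang("wad edge",(555,465),(568,388),.046)
ang("tray R",(725,585),(750,75),.04)
for n,v in dict(small=(193,142),mid=(235,270),large=(281,400)).items(): print(n,c(*v,.04,(360,180)))
ang
for p in ((.471,.315,.13),): 
    q=[[.471+.08*a,.315+.08*b] for a,b in((1,1),(1,-1),(-1,-1),(-1,1))]
    T=R.from_euler('z',8,degrees=True).as_matrix()
    P=[np.array([.471,.315,z])+T@np.array([.08*a,.08*b,0]) for z in(.13,0) for a,b in((1,1),(1,-1),(-1,-1),(-1,1))]
    print((px("top",P)/.7).round(),(px("side",P)/.7).round())
s=manip.state();print(R.from_quat(np.array(s['tool_rot'])[[1,2,3,0]]).as_matrix(),s['time'])
E
```

```text
jar [0.6453 0.075  0.061 ]
core [ 0.6151 -0.0121  0.04  ]
stub [ 0.6078 -0.1072  0.026 ]
bottle [0.5384 0.0827 0.101 ]
block [ 0.53  -0.005  0.03 ]
wad [ 0.5085 -0.1065  0.046 ]
stub long -108.59243974233614 0.06933973134214079
stub long -107.65570486678659 0.07012239721710442
block long -43.2550367479219 0.0538890689692066
block long -40.163896123226976 0.05369427670397385
block short -133.37235449839503 0.029681790124776414
wad edge -107.24214921299928 0.034569867780048516
wad edge -11.698159555201837 0.036362271797136636
tray R -5.428704160020153 0.24082985724202485
small [ 0.5703 -0.3134  0.04  ]
mid [ 0.5099 -0.3291  0.04  ]
large [ 0.4493 -0.3462  0.04  ]
[[177. 312.]
 [265. 297.]
 [277. 385.]
 [188. 400.]
 [200. 318.]
 [279. 305.]
 [290. 384.]
 [210. 397.]] [[339. 205.]
 [359. 231.]
 [300. 242.]
 [284. 215.]
 [341. 245.]
 [360. 272.]
 [303. 284.]
 [288. 255.]]
[[ 0.9053  0.4249 -0.0005]
 [ 0.4249 -0.9053  0.0015]
 [ 0.0002 -0.0016 -1.    ]] 0.15
```

```bash
cat >> h.py <<'E'
def rows(cmd,targets):
    "cmd & targets: x,y,z,heading deg of tool x"
    x,y,z,h=cmd;a=np.radians(h)
    for t in targets:
        dx,dy=t[0]-x,t[1]-y
        print(t,"->", "dx %.3f dy %.3f dz %.3f yaw %.3f"%((dx*np.cos(a)+dy*np.sin(a))/.5,(dx*np.sin(a)-dy*np.cos(a))/.5,-(t[2]-z)/.5,-np.radians(t[3]-h)/1.5))
E
python3 -c "
from h import *
rows((.266,-.566,.2,25.14),[(.5085,-.1065,.18,73)])"
```

```text
(0.5085, -0.1065, 0.18, 73) -> dx 0.829 dy -0.626 dz 0.040 yaw -0.557
```

Call:
send_rows(increments=[{"claw": -0.4, "dx": 0.2, "dy": -0.15, "dz": 0, "yaw": -0.1}, {"claw": -0.4, "dx": 0.829, "dy": -0.626, "dz": 0.04, "yaw": -0.557}, {"claw": -0.4, "dx": 0.829, "dy": -0.626, "dz": 0.04, "yaw": -0.557}, {"claw": -0.4, "dx": 0.829, "dy": -0.626, "dz": 0.04, "yaw": -0.557}, {"claw": -0.4, "dx": 0.829, "dy": -0.626, "dz": 0.04, "yaw": -0.557}, {"claw": -0.4, "dx": 0.829, "dy": -0.626, "dz": 0.04, "yaw": -0.557}, {"claw": -0.4, "dx": 0.829, "dy": -0.626, "dz": 0.04, "yaw": -0.557}, {"claw": -0.4, "dx": 0.829, "dy": -0.626, "dz": 0.04, "yaw": -0.557}, {"claw": -0.4, "dx": 0.829, "dy": -0.626, "dz": 0.04, "yaw": -0.557}, {"claw": -0.4, "dx": 0.829, "dy": -0.626, "dz": 0.04, "yaw": -0.557}, {"claw": -0.4, "dx": 0.829, "dy": -0.626, "dz": 0.04, "yaw": -0.557}, {"claw": -0.4, "dx": 0.829, "dy": -0.626, "dz": 0.04, "yaw": -0.557}])

```text
time: 1.65
tool_pos: [0.5074, -0.1074, 0.1795]
tool_rot: [0.0, 0.804, 0.594, -0.0]
contact_force: [-0.3, 0.3, 0.1]
gripper_width: 0.697
grasp_force: 0.0
```

```bash
python3 - <<'E'
from h import *
s=manip.state();im=manip.grab_frame("wrist")
M=R.from_quat(np.array(s['tool_rot'])[[1,2,3,0]]).as_matrix()
print(s['time'],s['tool_pos'],np.degrees(np.arctan2(M[1,0],M[0,0])),s['gripper_width'],s['tool_rot'])
save(cv2.convertScaleAbs(im,alpha=1.4),"pics/w1.png",None,800/560)
P=dict(wad=(.5085,-.1065,.046),stub=(.6078,-.1072,.026),block=(.53,-.005,.03),core=(.6151,-.0121,.04),jar=(.6453,.075,.061),tcp=s['tool_pos'])
for k,v in P.items(): print(k,(px("wrist",v,s)*800/560).round(1))
E
```

```text
1.65 [ 0.5074 -0.1074  0.1795] 72.90971320784435 0.6965128025384596 [ 0.0001  0.8043  0.5942 -0.0001]
wad [[399.7 275.6]]
stub [[520.2 234.9]]
block [[387.1 132.7]]
core [[506.1 103.7]]
jar [[529.9 -68.4]]
tcp [[397.9 343.9]]
```

View pics/w1.png

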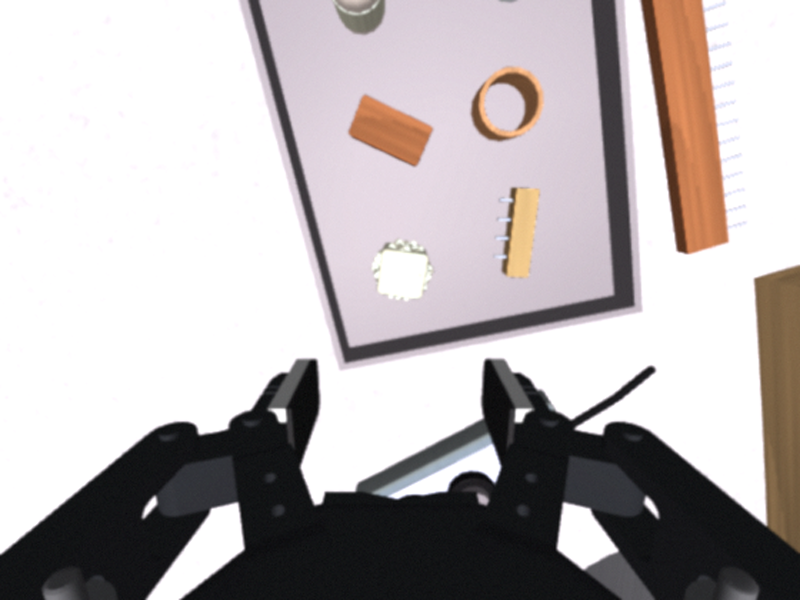

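The wrist view shows the wad at (403,274), stub (523,232), core (511,101) and block (391,130). All are within about 3 mm of the projections from the top camera, so I'll descend on the wad.

Call:
send_rows(increments=[{"claw": -0.4, "dx": 0.001, "dy": 0.003, "dz": 0.1, "yaw": 0}, {"claw": -0.4, "dx": 0.001, "dy": 0.003, "dz": 0.2, "yaw": 0}, {"claw": -0.4, "dx": 0.001, "dy": 0.003, "dz": 0.27, "yaw": 0}, {"claw": -0.4, "dx": 0.001, "dy": 0.003, "dz": 0.31, "yaw": 0}, {"claw": -0.4, "dx": 0.001, "dy": 0.003, "dz": 0.332, "yaw": 0}, {"claw": 1, "dx": 0.001, "dy": 0.003, "dz": 0.332, "yaw": 0}, {"claw": 1, "dx": 0.001, "dy": 0.003, "dz": 0.332, "yaw": 0}, {"claw": 1, "dx": 0.001, "dy": 0.003, "dz": 0.332, "yaw": 0}, {"claw": 1, "dx": 0.001, "dy": 0.003, "dz": 0.332, "yaw": 0}, {"claw": 1, "dx": 0.001, "dy": 0.003, "dz": 0.332, "yaw": 0}])

```text
time: 2.95
tool_pos: [0.5099, -0.1065, 0.0142]
tool_rot: [0.001, 0.804, 0.595, 0.0]
contact_force: [-0.1, -0.3, 2.5]
gripper_width: -0.003
grasp_force: 1.3
```

```bash
python3 -c "
from h import *
W=(.51,-.1065,.014,73);D=(.465,.295,.1,73)
rows(W,[(.51,-.1065,.19,73),(.47,.29,.19,73),(.47,.29,.1,73)])
D=(.47,.29,.1,73)
rows(D,[(.47,.29,.19,73),(.609,-.107,.19,73),(.609,-.107,.10,73),(.609,-.107,.05,73),(.609,-.107,.025,73),(.609,-.107,.011,73)])
"
```

```text
(0.51, -0.1065, 0.19, 73) -> dx 0.000 dy 0.000 dz -0.352 yaw -0.000
(0.47, 0.29, 0.19, 73) -> dx 0.735 dy -0.308 dz -0.352 yaw -0.000
(0.47, 0.29, 0.1, 73) -> dx 0.735 dy -0.308 dz -0.172 yaw -0.000
(0.47, 0.29, 0.19, 73) -> dx 0.000 dy 0.000 dz -0.180 yaw -0.000
(0.609, -0.107, 0.19, 73) -> dx -0.678 dy 0.498 dz -0.180 yaw -0.000
(0.609, -0.107, 0.1, 73) -> dx -0.678 dy 0.498 dz -0.000 yaw -0.000
(0.609, -0.107, 0.05, 73) -> dx -0.678 dy 0.498 dz 0.100 yaw -0.000
(0.609, -0.107, 0.025, 73) -> dx -0.678 dy 0.498 dz 0.150 yaw -0.000
(0.609, -0.107, 0.011, 73) -> dx -0.678 dy 0.498 dz 0.178 yaw -0.000
```

```bash
python3 - <<'E'
from h import *
a=manip.grab_frame("wrist");b=manip.grab_frame("top")
a=cv2.resize(cv2.convertScaleAbs(a,alpha=1.4),(400,300));b=cv2.resize(cv2.convertScaleAbs(b,alpha=1.5)[135:270,210:390],(400,300))
save(np.hstack([a,b]),"pics/w2.png")
E
```

```text
(no output)
```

View pics/w2.png

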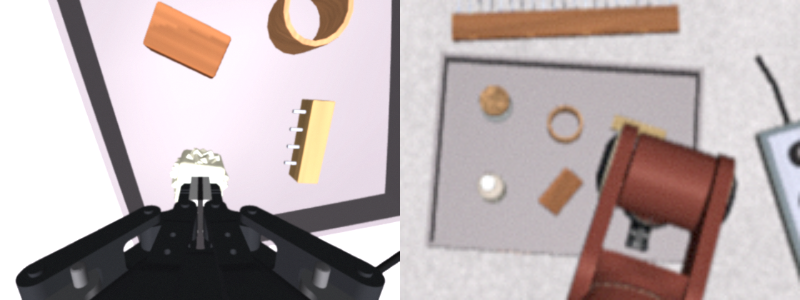

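The left half shows the wad sitting at about native (280,240), just ahead of the shut fingers (tool +x). It slipped forward, and nothing else moved. I'll locate it again.

```bash
python3 - <<'E'
from h import *
s=manip.state();print(s['tool_pos'],s['time'])
print(w("wrist",[[281,228],[281,240],[247,240],[318,240]],.046,s), px("wrist",[(.51,-.1065,.014),(.51,-.1065,.046)],s))
# earlier wad, block etc re-measured from w1
s1=dict(tool_pos=[.5085,-.1065,.18],tool_rot=[0,.8043,.5942,0])
f=560/800
for n,p,z in(("wad",(403,274),.046),("stub",(522,232),.026),("core",(511,103),.04),("block",(391,130),.03)): print(n,w("wrist",[[p[0]*f,p[1]*f]],z,s1))
E
```

```text
[ 0.5099 -0.1065  0.0143] 3.05
[[ 0.5171 -0.0876  0.046 ]
 [ 0.5152 -0.094   0.046 ]
 [ 0.498  -0.0888  0.046 ]
 [ 0.5339 -0.0997  0.046 ]] [[278.6682 240.6297]
 [278.5083 263.1064]]
wad [[ 0.5124 -0.1052  0.046 ]]
stub [[ 0.6109 -0.1046  0.026 ]]
core [[ 0.6197 -0.0117  0.04  ]]
block [[ 0.5344 -0.0031  0.03  ]]
```

Call:
send_rows(increments=[{"claw": -0.4, "dx": 0, "dy": 0, "dz": 0, "yaw": 0}, {"claw": -0.4, "dx": 0, "dy": 0, "dz": 0, "yaw": 0}, {"claw": -0.4, "dx": 0, "dy": 0, "dz": 0, "yaw": 0}, {"claw": -0.4, "dx": 0, "dy": 0, "dz": -0.1, "yaw": 0}, {"claw": -0.4, "dx": 0, "dy": 0, "dz": -0.2, "yaw": 0}, {"claw": -0.4, "dx": 0, "dy": 0, "dz": -0.332, "yaw": 0}, {"claw": -0.4, "dx": 0, "dy": 0, "dz": -0.332, "yaw": 0}, {"claw": -0.4, "dx": 0, "dy": 0, "dz": -0.332, "yaw": 0}])

```text
time: 4.05
tool_pos: [0.5091, -0.1061, 0.179]
tool_rot: [-0.0, 0.804, 0.595, -0.0]
contact_force: [0.5, 1.0, 0.1]
gripper_width: 0.7
grasp_force: 0.0
```

```bash
python3 - <<'E'
from h import *
s=manip.state();a=manip.grab_frame("wrist");print(s['tool_pos'],s['gripper_width'])
save(cv2.convertScaleAbs(a,alpha=0.9),"pics/w3.png",(160,40,440,250),800/280)
print(px("wrist",[(.511,-.106,.046),(.51,-.1065,.046)],s))
E
```

```text
[ 0.5091 -0.1061  0.179 ] 0.6999654794134608
[[280.7689 193.4689]
 [280.0212 194.1608]]
```

View pics/w3.png

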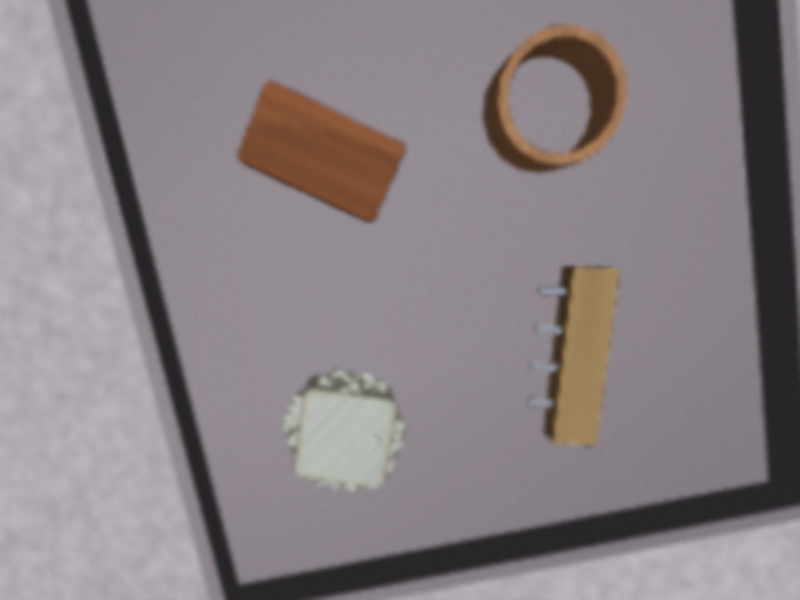

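The wad is at crop (345,438), which is native (280.7,193.3). That is exactly where it started, so it never moved even though the fingers shut fully. I'll use the objects in that low-height wrist picture to check how high the tool really was.

```bash
python3 - <<'E'
from h import *
from scipy.optimize import least_squares
f=lambda pts:[((160+x*.35),(40+y*.35)) for x,y in pts]
s=manip.state()
# corners at high pose: block, stub
hi=f([(268,80),(406,148),(375,222),(238,158),(563,267),(620,268),(597,445),(548,443)])
z=np.array([.03]*4+[.026]*4)
P=np.array([w("wrist",[p],q,s)[0] for p,q in zip(hi,z)])
print(P, np.linalg.norm(P[0]-P[1]),np.linalg.norm(P[4]-P[7]))
lo=np.array([(159,2),(231,38),(213,77),(145,42),(307,99),(335,101),(317,184),(293,182)])*1.4
def r(v):
    t=dict(tool_pos=v[:3],tool_rot=s['tool_rot']); return (px("wrist",P,t)-lo).ravel()
o=least_squares(r,[.51,-.1065,.0142]);print(o.x,np.abs(o.fun).max(),np.abs(r([.51,-.1065,.0142])).max())
E
```

```text
[[ 0.5207  0.0243  0.03  ]
 [ 0.5615 -0.0119  0.03  ]
 [ 0.5435 -0.0333  0.03  ]
 [ 0.5021  0.0027  0.03  ]
 [ 0.6076 -0.0698  0.026 ]
 [ 0.6285 -0.0764  0.026 ]
 [ 0.6053 -0.1419  0.026 ]
 [ 0.5865 -0.1353  0.026 ]] 0.05453447076554129 0.06886044737005635
[ 0.509  -0.1069  0.0151] 2.379317240983781 3.784979131092939
```

```bash
python3 - <<'E'
from h import *
im=cv2.cvtColor(cv2.imread("pics/w2.png"),cv2.COLOR_BGR2GRAY)
for r in range(144,246,4): print(r,''.join(" .:-=+*#%@"[9-int(v)*9//255] for v in im[r,140:262:2]))
s=dict(tool_pos=[.5099,-.1065,.0142],tool_rot=[0,.8043,.595,0])
M=R.from_quat([.8043,.595,0,0]).as_matrix()
g=lambda x,y,z:(px("wrist",np.array(s['tool_pos'])+M@[x,y,z],s)/1.4).round()[0]
for y in(-.018,0,.018): print(y,g(0,y,0),g(.011,y,-.019),g(0,y,-.03),g(0,y,-.06))
E
```

```text
144 .............................................................
148 ...........................::................................
152 .....................-====:   :--.   ........................
156 ....................:==.  :---.:+=-. ...-....................
160 ...................-======---::  .---:..=:...................
164 .................. ..     .....:---=======...................
168 ................                         .:..................
172 ...............                           .:.................
176 ................          :..:::...         .................
180 ................:-.      .+++%@#+++       ...................
184 ................     .#%%*++*%@#+++#%%#.    .................
188 ................... -@@@%*+++%@%+++*@@@@:  ..................
192 :.................  *%%%%*+++%@%+++*%%%%# ...................
196 *................. :@@@@%*++*%@%+++*%@@@%:...................
200 #=................ *@@@@%*-  *#+ .-#@@@@@*...................
204 ##:.::::.........=%@@%%%%@@@:*#+=@@@%%%%@@%-........::::::...
208 %@@@@@@@@%=....:=%@@@@%@@@@@%###@@@@@%%@@@@%=:....=@@@@@@@@%+
212 @@%##%%@@@%%%@@@@@@@@@@@@@@@%###@@@@@@@@@@@@@@@@%%%@@@%###%@@
216 @@@@@@@%%%@@@@@@@@@@@@@@@@@@%###%@@@@@@@@@@@@@@@@@@%%@@@@@@@@
220 @@@@%%%%%%@@@@@@@@@@@@@@@@@@%###%@@@@@@@@@@@@@@@@@%%%%%%%@@@@
224 @%%%%%%%%@@@@@@@@@@@@@@@@@@%%###%%@@@@@@@@@@@@@@@@@@%%%%%%%%@
228 %%%%%#####%@@@@@@@@@@@@@@@@%%###%%@@@@@@@@@@@@@@@@%#####%%%%%
232 %%#######%@@@@@@%%@@@@@@@@%%%*##%%%@@@@@@@@%%@@@@@@%#######%%
236 %#######%@@@@@@%%%@@@@@@@@%%%###%%%@@@@@@@@%%%@@@@@@%######%%
240 %######%@@@@@@@@@@@@@@@@@@%%%###%%%@@@@@@@@@@@@@@@@@@######%#
244 %%####%@@@@@@@@@@@@@@@@@%%@@%###%@@%%@@@@@@@@@@@@@@@@@#####%@
-0.018 [179. 172.] [176. 168.] [175. 187.] [170. 208.]
0 [199. 172.] [199. 168.] [199. 187.] [199. 208.]
0.018 [219. 172.] [221. 168.] [222. 187.] [227. 208.]
```

The low picture confirms that the fingers shut at the wad's own position without moving it, and the tool height was right. I'll descend again, close only to slightly under the wad's width, and watch the opening and force.

Call:
send_rows(increments=[{"claw": -0.4, "dx": 0, "dy": 0, "dz": 0.1, "yaw": 0}, {"claw": -0.4, "dx": 0, "dy": 0, "dz": 0.2, "yaw": 0}, {"claw": -0.4, "dx": 0, "dy": 0, "dz": 0.27, "yaw": 0}, {"claw": -0.4, "dx": 0, "dy": 0, "dz": 0.31, "yaw": 0}, {"claw": -0.4, "dx": 0, "dy": 0, "dz": 0.332, "yaw": 0}, {"claw": -0.4, "dx": 0, "dy": 0, "dz": 0.332, "yaw": 0}, {"claw": 0, "dx": 0, "dy": 0, "dz": 0.332, "yaw": 0}, {"claw": 0.3, "dx": 0, "dy": 0, "dz": 0.332, "yaw": 0}, {"claw": 0.3, "dx": 0, "dy": 0, "dz": 0.332, "yaw": 0}, {"claw": 0.3, "dx": 0, "dy": 0, "dz": 0.332, "yaw": 0}])

```text
time: 5.35
tool_pos: [0.5096, -0.1064, 0.0139]
tool_rot: [0.0, 0.804, 0.595, 0.0]
contact_force: [-0.6, -0.1, 0.0]
gripper_width: 0.351
grasp_force: 0.0
```

```bash
python3 - <<'E'
from h import *
s=manip.state();a=manip.grab_frame("wrist");a=cv2.resize(cv2.convertScaleAbs(a,alpha=1.0),(400,300));save(a,"pics/w4.png")
im=cv2.cvtColor(a,cv2.COLOR_RGB2GRAY)
for r in range(144,224,4): print(r,''.join(" .:-=+*#%@"[9-int(v)*9//255] for v in im[r,140:262:2]))
print((px("side",[(.511,-.106,.046),(.532,-.004,.03),(.6175,-.0119,.04)])/.7).round())
print({k:v for k,v in s.items() if k in('gripper_width','grasp_force','joint_efforts','contact_force')})
E
```

```text
144 -------------------------------------------------------------
148 ---------------------------===-==----------------------------
152 ---------------------=***+=:::=++=:.:=---------------------=-
156 --------------------=**=::==++=-**+-:---+---------------=--=-
160 -------------------+***+**+++==:.:+++=-:++------------=--====
164 ------------------::-:::::---===+++++*****=----------========
168 -----------------:.::.........:....:..:::-=-----==-==========
172 ----------------...-........:............::=--=-=============
176 ---------------=---=:.....:.............:-==+================
180 --------------=*##%@-...:...............=@###*===============
184 ----------=#@%####@@-.:..............::.=@@####%%#===========
188 =-------=*@@@####%@@=.................::+@@%###%@@@*=========
192 +==----=+@@%%####@@@+................:.:*@@@####%@%%+========
196 #======+@@@@####%@@@+................:.:#@@@%####@@@@+=======
200 %*====+@@@@%+---%@@@+..............:..::#@@@%---*%@@@%+======
204 %%=+%@@@@@@@@@=:#%@@=-:::::.:....:.:::::*@@%#:*@@@@@@@@@%====
208 %%#@@@@@%@@@@@@@%%@%============-----:-==@@%%@@@@@@@%@@@@%===
212 @@@@@@@@@@@@@@@@%%@#=====================%@%%@@@@@@@@@@@@@@@@
216 @@@@@@@@@@@@@@@@%%@+=====================*@%%@@@@@@@@@@@@@@@@
220 @@@@@@@@@@@@@@@@%%%=======================@%%@@@@@@@@@@@@@@@@
[[371. 342.]
 [370. 319.]
 [405. 313.]]
{'joint_efforts': array([ -0.0009, -31.9297, -32.0126,  -0.    ,  -0.0039,   0.    ]), 'contact_force': array([-0.638 , -0.1267,  0.0251]), 'grasp_force': 0.0, 'gripper_width': 0.35055153789395405}
```

The fingers stand inside the wad's outline at a 30 mm opening and read zero force. I'll lift off and try the stub, to see whether only the wad behaves this way.

```bash
python3 -c "
from h import *
rows((.51,-.1065,.014,73),[(.51,-.1065,.08,73),(.608,-.106,.08,73),(.608,-.106,.04,73),(.608,-.106,.02,73),(.608,-.106,.011,73)])
"
```

```text
(0.51, -0.1065, 0.08, 73) -> dx 0.000 dy 0.000 dz -0.132 yaw -0.000
(0.608, -0.106, 0.08, 73) -> dx 0.058 dy 0.187 dz -0.132 yaw -0.000
(0.608, -0.106, 0.04, 73) -> dx 0.058 dy 0.187 dz -0.052 yaw -0.000
(0.608, -0.106, 0.02, 73) -> dx 0.058 dy 0.187 dz -0.012 yaw -0.000
(0.608, -0.106, 0.011, 73) -> dx 0.058 dy 0.187 dz 0.006 yaw -0.000
```

Call:
send_rows(increments=[{"claw": -0.4, "dx": 0, "dy": 0, "dz": 0, "yaw": 0}, {"claw": -0.4, "dx": 0, "dy": 0, "dz": 0, "yaw": 0}, {"claw": -0.4, "dx": 0, "dy": 0, "dz": -0.132, "yaw": 0}, {"claw": -0.4, "dx": 0, "dy": 0, "dz": -0.132, "yaw": 0}, {"claw": -0.4, "dx": 0.058, "dy": 0.187, "dz": -0.132, "yaw": 0}, {"claw": -0.4, "dx": 0.058, "dy": 0.187, "dz": -0.132, "yaw": 0}, {"claw": -0.4, "dx": 0.058, "dy": 0.187, "dz": -0.132, "yaw": 0}, {"claw": -0.4, "dx": 0.058, "dy": 0.187, "dz": -0.052, "yaw": 0}, {"claw": -0.4, "dx": 0.058, "dy": 0.187, "dz": -0.012, "yaw": 0}, {"claw": -0.4, "dx": 0.058, "dy": 0.187, "dz": 0.006, "yaw": 0}, {"claw": -0.4, "dx": 0.058, "dy": 0.187, "dz": 0.006, "yaw": 0}, {"claw": 1, "dx": 0.058, "dy": 0.187, "dz": 0.006, "yaw": 0}, {"claw": 1, "dx": 0.058, "dy": 0.187, "dz": 0.006, "yaw": 0}, {"claw": 1, "dx": 0.058, "dy": 0.187, "dz": 0.006, "yaw": 0}, {"claw": 1, "dx": 0.058, "dy": 0.187, "dz": 0.006, "yaw": 0}, {"claw": 1, "dx": 0.058, "dy": 0.187, "dz": 0.006, "yaw": 0}])

```text
time: 7.4
tool_pos: [0.6073, -0.1059, 0.0106]
tool_rot: [0.0, 0.804, 0.595, 0.0]
contact_force: [-0.0, -0.5, -0.3]
gripper_width: 0.002
grasp_force: 0.0
```

The stub gave the same result: shut to zero with no force. I'll test gently whether the tray floor at z = 0.006 gives any contact.

Call:
send_rows(increments=[{"claw": 1, "dx": 0, "dy": 0, "dz": 0.006, "yaw": 0}, {"claw": 1, "dx": 0, "dy": 0, "dz": 0.012, "yaw": 0}, {"claw": 1, "dx": 0, "dy": 0, "dz": 0.012, "yaw": 0}])

```text
time: 7.78
tool_pos: [0.6068, -0.1057, 0.0039]
tool_rot: [-0.0, 0.804, 0.595, -0.0]
contact_force: [-0.7, 0.6, 0.0]
gripper_width: -0.0
grasp_force: 0.0
```

```bash
python3 - <<'E'
from h import *
s=manip.state();print(s['tool_pos'],s['contact_force'],s['grasp_force'])
im=manip.grab_frame("side");save(cv2.convertScaleAbs(im,alpha=1.2),"pics/s5.png",(200,150,340,290),4)
print(sorted(x for x in dir(manip) if x[0]!='_'))
E
```

```text
[ 0.6068 -0.1057  0.0039] [-0.7293  0.5579  0.0484] 0.0
['IKError', 'camera_params', 'grab_frame', 'job_done', 'state']
```

View pics/s5.png

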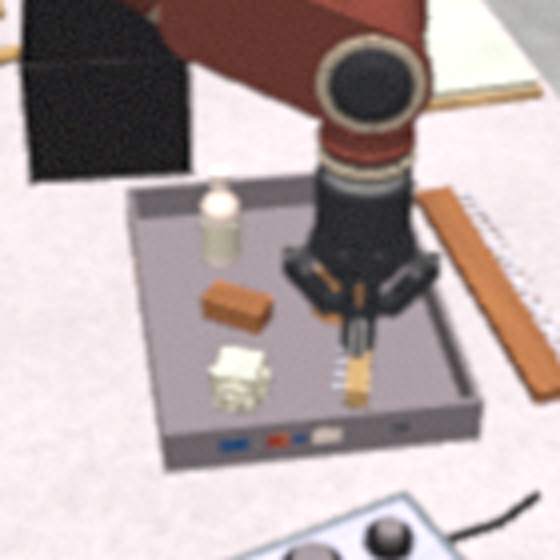

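The side view shows the shut fingers standing in the middle of the stub, at about (357,345), and nothing has been displaced. TCP z = 0.004 should already be touching the floor. I'll go one small step deeper to settle it.

Call:
send_rows(increments=[{"claw": 1, "dx": 0, "dy": 0, "dz": 0.004, "yaw": 0}, {"claw": 1, "dx": 0, "dy": 0, "dz": 0.008, "yaw": 0}, {"claw": 1, "dx": 0, "dy": 0, "dz": 0.008, "yaw": 0}])

```text
time: 8.2
tool_pos: [0.607, -0.1058, 0.0002]
tool_rot: [-0.0, 0.804, 0.595, -0.0]
contact_force: [0.3, -1.1, -0.0]
gripper_width: -0.001
grasp_force: 0.0
```

Still no force 5 mm below the nominal floor. The pictures would also fit finger ends that sit well above the reported TCP. I'll measure the tip height in the side view, where the tip shows at crop (357,352).

```bash
python3 - <<'E'
from h import *
c=lambda p:((p-np.array([200,150])+.5)*4-.5).round()
for z in(0,.02,.03,.04,.05,.06,.08,.1): print(z,c(px("side",[(.607,-.106,.004+z)])))
im=cv2.cvtColor(cv2.imread("pics/s5.png"),cv2.COLOR_BGR2GRAY)
for r in range(290,412,5): print(r,''.join(" .:-=+*#%@"[9-int(v)*9//255] for v in im[r,310:410:2]))
# stub top/bottom corners in side view
print(c(px("side",[(.6076,-.0698,.026),(.6285,-.0764,.026),(.6053,-.1419,.026),(.5865,-.1353,.026),(.6053,-.1419,.006),(.5865,-.1353,.006)])))
E
```

```text
0 [[354. 381.]]
0.02 [[355. 362.]]
0.03 [[356. 352.]]
0.04 [[356. 343.]]
0.05 [[357. 333.]]
0.06 [[357. 323.]]
0.08 [[358. 303.]]
0.1 [[359. 283.]]
290 %%%%%%%%%##****##%%%%##***##%%%%%%#**+***#%%%%%%%%
295 %%%%%%%########%%%%%%%#****##%%%%%%########%%%%%%%
300 ##%%%%%%%%%%%%%%%%%%%%##**##%%%%%%%%######%%%%%%%%
305 +*##%%%%%%%%%%%%%%%%%%######%%%%%%%%%%%%%%%%%%%##*
310 =+**########%%%%%%%%%%%%#%%%%%%%%%%%%%%%%%%%##**+=
315 ==+++**********##%%%%%%####%%%%%%##*********++====
320 ======+++++++++**#####*******#%##*+===============
325 ==============++*###*****+++**##*+================
330 ==============++*##**++**+++*###*+================
335 ==============++*##*+++**++**###*+================
340 ==============++*##*+++**+++*##*++================
345 ===============++***+++**+++*##*++================
350 =============--==+++++***+++++++==================
355 =====================+++++==--====================
360 ============-------------------===================
365 =============-----------------====================
370 ============-------------------===================
375 ===========-----:----------:----==================
380 ===========--------------------===================
385 ==========--:::::::::-----------==================
390 ============--=======-----------==================
395 ====================++++++++======================
400 =================++++++++++++=====================
405 ==================++++++++++======================
410 ============================================++++++
[[344. 333.]
 [370. 334.]
 [366. 389.]
 [341. 387.]
 [365. 408.]
 [340. 406.]]
```

The visible finger ends stop at about row 353, which is roughly 0.04 m high and above the stub's top. The wrist view gave the same figure of about 40 mm. So the real finger ends sit about 38 mm short of the reported TCP, and the earlier grasps simply closed above the pieces. I'll calibrate by touching an empty patch of tray floor with the fingers shut.

```bash
python3 -c "
from h import *
rows((.608,-.106,.001,73),[(.608,-.106,.031,73),(.567,-.057,.031,73),(.567,-.057,-.02,73)])
"
```

```text
(0.608, -0.106, 0.031, 73) -> dx 0.000 dy 0.000 dz -0.060 yaw -0.000
(0.567, -0.057, 0.031, 73) -> dx 0.070 dy -0.107 dz -0.060 yaw -0.000
(0.567, -0.057, -0.02, 73) -> dx 0.070 dy -0.107 dz 0.042 yaw -0.000
```

Call:
send_rows(increments=[{"claw": 1, "dx": 0, "dy": 0, "dz": -0.06, "yaw": 0}, {"claw": 1, "dx": 0.07, "dy": -0.107, "dz": -0.06, "yaw": 0}, {"claw": 1, "dx": 0.07, "dy": -0.107, "dz": -0.06, "yaw": 0}, {"claw": 1, "dx": 0.07, "dy": -0.107, "dz": 0, "yaw": 0}, {"claw": 1, "dx": 0.07, "dy": -0.107, "dz": 0.02, "yaw": 0}, {"claw": 1, "dx": 0.07, "dy": -0.107, "dz": 0.042, "yaw": 0}, {"claw": 1, "dx": 0.07, "dy": -0.107, "dz": 0.042, "yaw": 0}])

```text
time: 9.07
tool_pos: [0.5659, -0.0569, -0.0213]
tool_rot: [-0.001, 0.804, 0.595, -0.0]
contact_force: [-0.8, -0.5, -0.5]
gripper_width: 0.003
grasp_force: 0.0
```

Call:
send_rows(increments=[{"claw": 1, "dx": 0, "dy": 0, "dz": 0.006, "yaw": 0}, {"claw": 1, "dx": 0, "dy": 0, "dz": 0.014, "yaw": 0}, {"claw": 1, "dx": 0, "dy": 0, "dz": 0.014, "yaw": 0}])

```text
time: 9.45
tool_pos: [0.5673, -0.0571, -0.0257]
tool_rot: [0.001, 0.804, 0.595, 0.0]
contact_force: [-2.7, 0.3, 7.5]
gripper_width: 0.003
grasp_force: 3.5
```

Contact came at TCP z = −0.0257, so the shut finger ends are about 31.5 mm above the reported TCP. I'll use that offset from here on and go back to the wad.

```bash
python3 -c "
from h import *
a=73
rows((.567,-.057,-.027,a),[(.567,-.057,.04,a),(.511,-.106,.04,a),(.511,-.106,.01,a),(.511,-.106,-.0175,a)])
print('carry');W=(.511,-.106,-.0175,a);rows(W,[(.511,-.106,.15,a),(.475,.285,.15,a),(.475,.285,.06,a)])
D=(.475,.285,.06,a)
rows(D,[(.475,.285,.15,a),(.608,-.106,.15,a),(.608,-.106,.05,a),(.608,-.106,0,a),(.608,-.106,-.021,a)])
"
```

```text
(0.567, -0.057, 0.04, 73) -> dx 0.000 dy 0.000 dz -0.134 yaw -0.000
(0.511, -0.106, 0.04, 73) -> dx -0.126 dy -0.078 dz -0.134 yaw -0.000
(0.511, -0.106, 0.01, 73) -> dx -0.126 dy -0.078 dz -0.074 yaw -0.000
(0.511, -0.106, -0.0175, 73) -> dx -0.126 dy -0.078 dz -0.019 yaw -0.000
carry
(0.511, -0.106, 0.15, 73) -> dx 0.000 dy 0.000 dz -0.335 yaw -0.000
(0.475, 0.285, 0.15, 73) -> dx 0.727 dy -0.297 dz -0.335 yaw -0.000
(0.475, 0.285, 0.06, 73) -> dx 0.727 dy -0.297 dz -0.155 yaw -0.000
(0.475, 0.285, 0.15, 73) -> dx 0.000 dy 0.000 dz -0.180 yaw -0.000
(0.608, -0.106, 0.15, 73) -> dx -0.670 dy 0.483 dz -0.180 yaw -0.000
(0.608, -0.106, 0.05, 73) -> dx -0.670 dy 0.483 dz 0.020 yaw -0.000
(0.608, -0.106, 0, 73) -> dx -0.670 dy 0.483 dz 0.120 yaw -0.000
(0.608, -0.106, -0.021, 73) -> dx -0.670 dy 0.483 dz 0.162 yaw -0.000
```

Call:
send_rows(increments=[{"claw": 1, "dx": 0, "dy": 0, "dz": -0.134, "yaw": 0}, {"claw": 1, "dx": 0, "dy": 0, "dz": -0.134, "yaw": 0}, {"claw": -0.4, "dx": -0.126, "dy": -0.078, "dz": -0.134, "yaw": 0}, {"claw": -0.4, "dx": -0.126, "dy": -0.078, "dz": -0.134, "yaw": 0}, {"claw": -0.4, "dx": -0.126, "dy": -0.078, "dz": -0.134, "yaw": 0}, {"claw": -0.4, "dx": -0.126, "dy": -0.078, "dz": -0.134, "yaw": 0}, {"claw": -0.4, "dx": -0.126, "dy": -0.078, "dz": -0.074, "yaw": 0}, {"claw": -0.4, "dx": -0.126, "dy": -0.078, "dz": -0.035, "yaw": 0}, {"claw": -0.4, "dx": -0.126, "dy": -0.078, "dz": -0.019, "yaw": 0}, {"claw": -0.4, "dx": -0.126, "dy": -0.078, "dz": -0.019, "yaw": 0}, {"claw": 1, "dx": -0.126, "dy": -0.078, "dz": -0.019, "yaw": 0}, {"claw": 1, "dx": -0.126, "dy": -0.078, "dz": -0.019, "yaw": 0}, {"claw": 1, "dx": -0.126, "dy": -0.078, "dz": -0.019, "yaw": 0}, {"claw": 1, "dx": -0.126, "dy": -0.078, "dz": -0.019, "yaw": 0}])

```text
time: 11.2
tool_pos: [0.512, -0.106, -0.0165]
tool_rot: [0.001, 0.804, 0.595, 0.001]
contact_force: [0.7, 0.3, 5.4]
gripper_width: 0.429
grasp_force: 57.2
```

Gripped: 0.429 × 85 mm = 36.5 mm at 57 N. Next I'll carry the wad to the bin.

Call:
send_rows(increments=[{"claw": 1, "dx": 0, "dy": 0, "dz": -0.1, "yaw": 0}, {"claw": 1, "dx": 0, "dy": 0, "dz": -0.22, "yaw": 0}, {"claw": 1, "dx": 0, "dy": 0, "dz": -0.335, "yaw": 0}, {"claw": 1, "dx": 0.05, "dy": -0.02, "dz": -0.335, "yaw": 0}, {"claw": 1, "dx": 0.15, "dy": -0.06, "dz": -0.335, "yaw": 0}, {"claw": 1, "dx": 0.727, "dy": -0.297, "dz": -0.335, "yaw": 0}, {"claw": 1, "dx": 0.727, "dy": -0.297, "dz": -0.335, "yaw": 0}, {"claw": 1, "dx": 0.727, "dy": -0.297, "dz": -0.335, "yaw": 0}, {"claw": 1, "dx": 0.727, "dy": -0.297, "dz": -0.335, "yaw": 0}, {"claw": 1, "dx": 0.727, "dy": -0.297, "dz": -0.335, "yaw": 0}, {"claw": 1, "dx": 0.727, "dy": -0.297, "dz": -0.335, "yaw": 0}, {"claw": 1, "dx": 0.727, "dy": -0.297, "dz": -0.335, "yaw": 0}])

```text
time: 12.7
tool_pos: [0.4743, 0.2851, 0.1489]
tool_rot: [0.0, 0.804, 0.595, -0.001]
contact_force: [-0.9, -0.5, 0.2]
gripper_width: 0.43
grasp_force: 56.9
```

Call:
send_rows(increments=[{"claw": 1, "dx": 0, "dy": 0, "dz": 0.09, "yaw": 0}, {"claw": 1, "dx": 0, "dy": 0, "dz": 0.18, "yaw": 0}, {"claw": 1, "dx": 0, "dy": 0, "dz": 0.18, "yaw": 0}, {"claw": -0.3, "dx": 0, "dy": 0, "dz": 0.18, "yaw": 0}, {"claw": -0.3, "dx": 0, "dy": 0, "dz": 0.18, "yaw": 0}, {"claw": -0.3, "dx": 0, "dy": 0, "dz": 0.18, "yaw": 0}, {"claw": -0.3, "dx": 0, "dy": 0, "dz": 0.08, "yaw": 0}, {"claw": -0.3, "dx": 0, "dy": 0, "dz": 0, "yaw": 0}, {"claw": -0.3, "dx": 0, "dy": 0, "dz": 0, "yaw": 0}, {"claw": -0.3, "dx": -0.67, "dy": 0.483, "dz": 0, "yaw": 0}, {"claw": -0.3, "dx": -0.67, "dy": 0.483, "dz": 0, "yaw": 0}, {"claw": -0.3, "dx": -0.67, "dy": 0.483, "dz": 0, "yaw": 0}, {"claw": -0.3, "dx": -0.67, "dy": 0.483, "dz": 0, "yaw": 0}, {"claw": -0.3, "dx": -0.67, "dy": 0.483, "dz": 0, "yaw": 0}, {"claw": -0.3, "dx": -0.67, "dy": 0.483, "dz": 0, "yaw": 0}, {"claw": -0.3, "dx": -0.67, "dy": 0.483, "dz": 0, "yaw": 0}, {"claw": -0.3, "dx": -0.67, "dy": 0.483, "dz": 0, "yaw": 0}, {"claw": -0.3, "dx": -0.67, "dy": 0.483, "dz": 0, "yaw": 0}])

```text
time: 14.95
tool_pos: [0.6073, -0.1049, 0.1487]
tool_rot: [-0.001, 0.804, 0.595, -0.0]
contact_force: [0.5, 0.8, 0.9]
gripper_width: 0.652
grasp_force: 0.0
```

Call:
send_rows(increments=[{"claw": -0.3, "dx": 0, "dy": 0, "dz": 0.1, "yaw": 0}, {"claw": -0.3, "dx": 0, "dy": 0, "dz": 0.2, "yaw": 0}, {"claw": -0.3, "dx": 0, "dy": 0, "dz": 0.28, "yaw": 0}, {"claw": -0.3, "dx": 0, "dy": 0, "dz": 0.32, "yaw": 0}, {"claw": -0.3, "dx": 0, "dy": 0, "dz": 0.342, "yaw": 0}, {"claw": -0.3, "dx": 0, "dy": 0, "dz": 0.342, "yaw": 0}, {"claw": 1, "dx": 0, "dy": 0, "dz": 0.342, "yaw": 0}, {"claw": 1, "dx": 0, "dy": 0, "dz": 0.342, "yaw": 0}, {"claw": 1, "dx": 0, "dy": 0, "dz": 0.342, "yaw": 0}, {"claw": 1, "dx": 0, "dy": 0, "dz": 0.342, "yaw": 0}, {"claw": 1, "dx": 0, "dy": 0, "dz": 0.342, "yaw": 0}])

```text
time: 16.32
tool_pos: [0.6094, -0.106, -0.0196]
tool_rot: [0.001, 0.804, 0.595, 0.001]
contact_force: [-0.5, 0.8, 5.6]
gripper_width: 0.193
grasp_force: 60.4
```

```bash
python3 -c "
from h import *
a=73
print('stub carry');rows((.608,-.106,-.021,a),[(.608,-.106,.15,a),(.475,.33,.15,a),(.475,.33,.06,a)])
print('block');rows((.475,.33,.15,a),[(.532,-.004,.15,138),(.617,-.012,.15,a)])
rows((.532,-.004,-.0205,138),[(.532,-.004,.15,138),(.455,.3,.15,138)])
"
```

```text
stub carry
(0.608, -0.106, 0.15, 73) -> dx 0.000 dy 0.000 dz -0.342 yaw -0.000
(0.475, 0.33, 0.15, 73) -> dx 0.756 dy -0.509 dz -0.342 yaw -0.000
(0.475, 0.33, 0.06, 73) -> dx 0.756 dy -0.509 dz -0.162 yaw -0.000
block
(0.532, -0.004, 0.15, 138) -> dx -0.605 dy 0.304 dz -0.000 yaw -0.756
(0.617, -0.012, 0.15, 73) -> dx -0.571 dy 0.472 dz -0.000 yaw -0.000
(0.532, -0.004, 0.15, 138) -> dx 0.000 dy 0.000 dz -0.341 yaw -0.000
(0.455, 0.3, 0.15, 138) -> dx 0.521 dy 0.349 dz -0.341 yaw -0.000
```

Call:
send_rows(increments=[{"claw": 1, "dx": 0, "dy": 0, "dz": -0.1, "yaw": 0}, {"claw": 1, "dx": 0, "dy": 0, "dz": -0.22, "yaw": 0}, {"claw": 1, "dx": 0, "dy": 0, "dz": -0.342, "yaw": 0}, {"claw": 1, "dx": 0.04, "dy": -0.03, "dz": -0.342, "yaw": 0}, {"claw": 1, "dx": 0.14, "dy": -0.095, "dz": -0.342, "yaw": 0}, {"claw": 1, "dx": 0.756, "dy": -0.509, "dz": -0.342, "yaw": 0}, {"claw": 1, "dx": 0.756, "dy": -0.509, "dz": -0.342, "yaw": 0}, {"claw": 1, "dx": 0.756, "dy": -0.509, "dz": -0.342, "yaw": 0}, {"claw": 1, "dx": 0.756, "dy": -0.509, "dz": -0.342, "yaw": 0}, {"claw": 1, "dx": 0.756, "dy": -0.509, "dz": -0.342, "yaw": 0}, {"claw": 1, "dx": 0.756, "dy": -0.509, "dz": -0.342, "yaw": 0}, {"claw": 1, "dx": 0.756, "dy": -0.509, "dz": -0.342, "yaw": 0}, {"claw": 1, "dx": 0.756, "dy": -0.509, "dz": -0.342, "yaw": 0}, {"claw": 1, "dx": 0.756, "dy": -0.509, "dz": -0.342, "yaw": 0}])

```text
time: 18.08
tool_pos: [0.475, 0.3292, 0.1489]
tool_rot: [0.0, 0.804, 0.594, -0.001]
contact_force: [0.9, -0.3, -0.3]
gripper_width: 0.188
grasp_force: 59.6
```

Call:
send_rows(increments=[{"claw": 1, "dx": 0, "dy": 0, "dz": 0.09, "yaw": 0}, {"claw": 1, "dx": 0, "dy": 0, "dz": 0.18, "yaw": 0}, {"claw": 1, "dx": 0, "dy": 0, "dz": 0.18, "yaw": 0}, {"claw": -0.3, "dx": 0, "dy": 0, "dz": 0.18, "yaw": 0}, {"claw": -0.3, "dx": 0, "dy": 0, "dz": 0.18, "yaw": 0}, {"claw": -0.3, "dx": 0, "dy": 0, "dz": 0.18, "yaw": 0}, {"claw": -0.3, "dx": 0, "dy": 0, "dz": 0.08, "yaw": 0}, {"claw": -0.3, "dx": 0, "dy": 0, "dz": 0, "yaw": 0}, {"claw": -0.3, "dx": 0, "dy": 0, "dz": 0, "yaw": 0}, {"claw": -0.3, "dx": -0.605, "dy": 0.304, "dz": 0, "yaw": -0.756}, {"claw": -0.3, "dx": -0.605, "dy": 0.304, "dz": 0, "yaw": -0.756}, {"claw": -0.3, "dx": -0.605, "dy": 0.304, "dz": 0, "yaw": -0.756}, {"claw": -0.3, "dx": -0.605, "dy": 0.304, "dz": 0, "yaw": -0.756}, {"claw": -0.3, "dx": -0.605, "dy": 0.304, "dz": 0, "yaw": -0.756}, {"claw": -0.3, "dx": -0.605, "dy": 0.304, "dz": 0, "yaw": -0.756}, {"claw": -0.3, "dx": -0.605, "dy": 0.304, "dz": 0, "yaw": -0.756}, {"claw": -0.3, "dx": -0.605, "dy": 0.304, "dz": 0, "yaw": -0.756}, {"claw": -0.3, "dx": -0.605, "dy": 0.304, "dz": 0, "yaw": -0.756}, {"claw": -0.3, "dx": -0.605, "dy": 0.304, "dz": 0, "yaw": -0.756}])

```text
time: 20.45
tool_pos: [0.5317, -0.0026, 0.1494]
tool_rot: [-0.0, 0.358, 0.934, -0.0]
contact_force: [0.5, 0.2, -0.2]
gripper_width: 0.647
grasp_force: 0.0
```

Call:
send_rows(increments=[{"claw": -0.3, "dx": 0, "dy": 0, "dz": 0.1, "yaw": 0}, {"claw": -0.3, "dx": 0, "dy": 0, "dz": 0.2, "yaw": 0}, {"claw": -0.3, "dx": 0, "dy": 0, "dz": 0.28, "yaw": 0}, {"claw": -0.3, "dx": 0, "dy": 0, "dz": 0.32, "yaw": 0}, {"claw": -0.3, "dx": 0, "dy": 0, "dz": 0.341, "yaw": 0}, {"claw": -0.3, "dx": 0, "dy": 0, "dz": 0.341, "yaw": 0}, {"claw": 1, "dx": 0, "dy": 0, "dz": 0.341, "yaw": 0}, {"claw": 1, "dx": 0, "dy": 0, "dz": 0.341, "yaw": 0}, {"claw": 1, "dx": 0, "dy": 0, "dz": 0.341, "yaw": 0}, {"claw": 1, "dx": 0, "dy": 0, "dz": 0.341, "yaw": 0}])

```text
time: 21.7
tool_pos: [0.5335, -0.0036, -0.0193]
tool_rot: [0.001, 0.359, 0.934, 0.0]
contact_force: [0.0, 0.0, 6.5]
gripper_width: 0.332
grasp_force: 62.9
```

Call:
send_rows(increments=[{"claw": 1, "dx": 0, "dy": 0, "dz": -0.1, "yaw": 0}, {"claw": 1, "dx": 0, "dy": 0, "dz": -0.22, "yaw": 0}, {"claw": 1, "dx": 0, "dy": 0, "dz": -0.341, "yaw": 0}, {"claw": 1, "dx": 0.04, "dy": 0.03, "dz": -0.341, "yaw": 0}, {"claw": 1, "dx": 0.13, "dy": 0.09, "dz": -0.341, "yaw": 0}, {"claw": 1, "dx": 0.521, "dy": 0.349, "dz": -0.341, "yaw": 0}, {"claw": 1, "dx": 0.521, "dy": 0.349, "dz": -0.341, "yaw": 0}, {"claw": 1, "dx": 0.521, "dy": 0.349, "dz": -0.341, "yaw": 0}, {"claw": 1, "dx": 0.521, "dy": 0.349, "dz": -0.341, "yaw": 0}, {"claw": 1, "dx": 0.521, "dy": 0.349, "dz": -0.341, "yaw": 0}, {"claw": 1, "dx": 0.521, "dy": 0.349, "dz": -0.341, "yaw": 0}, {"claw": 1, "dx": 0.521, "dy": 0.349, "dz": -0.341, "yaw": 0}])

```text
time: 23.2
tool_pos: [0.4555, 0.2995, 0.1494]
tool_rot: [0.0, 0.359, 0.933, -0.0]
contact_force: [0.5, 0.3, 0.0]
gripper_width: 0.336
grasp_force: 62.1
```

```bash
python3 -c "
from h import *
rows((.455,.3,.15,138),[(.617,-.012,.15,73)])
rows((.617,-.012,-.02,73),[(.617,-.012,.15,73),(.48,.32,.15,73)])
"
```

```text
(0.617, -0.012, 0.15, 73) -> dx -0.658 dy -0.247 dz -0.000 yaw 0.756
(0.617, -0.012, 0.15, 73) -> dx 0.000 dy 0.000 dz -0.340 yaw -0.000
(0.48, 0.32, 0.15, 73) -> dx 0.555 dy -0.456 dz -0.340 yaw -0.000
```

Call:
send_rows(increments=[{"claw": 1, "dx": 0, "dy": 0, "dz": 0.09, "yaw": 0}, {"claw": 1, "dx": 0, "dy": 0, "dz": 0.18, "yaw": 0}, {"claw": 1, "dx": 0, "dy": 0, "dz": 0.18, "yaw": 0}, {"claw": -0.2, "dx": 0, "dy": 0, "dz": 0.18, "yaw": 0}, {"claw": -0.2, "dx": 0, "dy": 0, "dz": 0.18, "yaw": 0}, {"claw": -0.2, "dx": 0, "dy": 0, "dz": 0.18, "yaw": 0}, {"claw": -0.2, "dx": 0, "dy": 0, "dz": 0.08, "yaw": 0}, {"claw": -0.2, "dx": 0, "dy": 0, "dz": 0, "yaw": 0}, {"claw": -0.2, "dx": 0, "dy": 0, "dz": 0, "yaw": 0}, {"claw": -0.7, "dx": -0.658, "dy": -0.247, "dz": 0, "yaw": 0.756}, {"claw": -0.7, "dx": -0.658, "dy": -0.247, "dz": 0, "yaw": 0.756}, {"claw": -0.7, "dx": -0.658, "dy": -0.247, "dz": 0, "yaw": 0.756}, {"claw": -0.7, "dx": -0.658, "dy": -0.247, "dz": 0, "yaw": 0.756}, {"claw": -0.7, "dx": -0.658, "dy": -0.247, "dz": 0, "yaw": 0.756}, {"claw": -0.7, "dx": -0.658, "dy": -0.247, "dz": 0, "yaw": 0.756}, {"claw": -0.7, "dx": -0.658, "dy": -0.247, "dz": 0, "yaw": 0.756}, {"claw": -0.7, "dx": -0.658, "dy": -0.247, "dz": 0, "yaw": 0.756}, {"claw": -0.7, "dx": -0.658, "dy": -0.247, "dz": 0, "yaw": 0.756}, {"claw": -0.7, "dx": -0.658, "dy": -0.247, "dz": 0, "yaw": 0.756}])

```text
time: 25.58
tool_pos: [0.6166, -0.0102, 0.1496]
tool_rot: [-0.0, 0.803, 0.596, 0.0]
contact_force: [-0.8, 0.5, -0.6]
gripper_width: 0.845
grasp_force: 0.0
```

Call:
send_rows(increments=[{"claw": -0.7, "dx": 0, "dy": 0, "dz": 0.1, "yaw": 0}, {"claw": -0.7, "dx": 0, "dy": 0, "dz": 0.2, "yaw": 0}, {"claw": -0.7, "dx": 0, "dy": 0, "dz": 0.28, "yaw": 0}, {"claw": -0.7, "dx": 0, "dy": 0, "dz": 0.32, "yaw": 0}, {"claw": -0.7, "dx": 0, "dy": 0, "dz": 0.34, "yaw": 0}, {"claw": -0.7, "dx": 0, "dy": 0, "dz": 0.34, "yaw": 0}, {"claw": 1, "dx": 0, "dy": 0, "dz": 0.34, "yaw": 0}, {"claw": 1, "dx": 0, "dy": 0, "dz": 0.34, "yaw": 0}, {"claw": 1, "dx": 0, "dy": 0, "dz": 0.34, "yaw": 0}, {"claw": 1, "dx": 0, "dy": 0, "dz": 0.34, "yaw": 0}, {"claw": 1, "dx": 0, "dy": 0, "dz": 0.34, "yaw": 0}])

```text
time: 26.95
tool_pos: [0.6189, -0.0116, -0.0181]
tool_rot: [0.001, 0.804, 0.595, 0.001]
contact_force: [-0.3, 0.1, 6.6]
gripper_width: 0.526
grasp_force: 61.6
```

Call:
send_rows(increments=[{"claw": 1, "dx": 0, "dy": 0, "dz": -0.1, "yaw": 0}, {"claw": 1, "dx": 0, "dy": 0, "dz": -0.22, "yaw": 0}, {"claw": 1, "dx": 0, "dy": 0, "dz": -0.34, "yaw": 0}, {"claw": 1, "dx": 0.04, "dy": -0.03, "dz": -0.34, "yaw": 0}, {"claw": 1, "dx": 0.13, "dy": -0.107, "dz": -0.34, "yaw": 0}, {"claw": 1, "dx": 0.555, "dy": -0.456, "dz": -0.34, "yaw": 0}, {"claw": 1, "dx": 0.555, "dy": -0.456, "dz": -0.34, "yaw": 0}, {"claw": 1, "dx": 0.555, "dy": -0.456, "dz": -0.34, "yaw": 0}, {"claw": 1, "dx": 0.555, "dy": -0.456, "dz": -0.34, "yaw": 0}, {"claw": 1, "dx": 0.555, "dy": -0.456, "dz": -0.34, "yaw": 0}, {"claw": 1, "dx": 0.555, "dy": -0.456, "dz": -0.34, "yaw": 0}, {"claw": 1, "dx": 0.555, "dy": -0.456, "dz": -0.34, "yaw": 0}, {"claw": 1, "dx": 0.555, "dy": -0.456, "dz": -0.34, "yaw": 0}])

```text
time: 28.58
tool_pos: [0.4803, 0.3196, 0.1491]
tool_rot: [0.0, 0.804, 0.594, -0.0]
contact_force: [0.4, -1.6, 0.4]
gripper_width: 0.518
grasp_force: 61.3
```

```bash
python3 - <<'E'
from h import *
s=manip.state();print(s['tool_pos'],s['gripper_width'],s['grasp_force'])
rows((.48,.32,.15,73),[(.53,.0,.16,73),(.46,-.24,.16,73)])
E
```

```text
[0.4803 0.3196 0.1491] 0.518126765522311 61.34669791907072
(0.53, 0.0, 0.16, 73) -> dx -0.583 dy 0.283 dz -0.020 yaw -0.000
(0.46, -0.24, 0.16, 73) -> dx -1.083 dy 0.289 dz -0.020 yaw -0.000
```

Call:
send_rows(increments=[{"claw": 1, "dx": 0, "dy": 0, "dz": 0.08, "yaw": 0}, {"claw": 1, "dx": 0, "dy": 0, "dz": 0.14, "yaw": 0}, {"claw": 1, "dx": 0, "dy": 0, "dz": 0.14, "yaw": 0}, {"claw": -0.6, "dx": 0, "dy": 0, "dz": 0.14, "yaw": 0}, {"claw": -0.6, "dx": 0, "dy": 0, "dz": 0.14, "yaw": 0}, {"claw": -0.6, "dx": 0, "dy": 0, "dz": 0.14, "yaw": 0}, {"claw": -0.6, "dx": 0, "dy": 0, "dz": 0.06, "yaw": 0}, {"claw": -0.6, "dx": 0, "dy": 0, "dz": -0.02, "yaw": 0}, {"claw": -0.6, "dx": 0, "dy": 0, "dz": -0.02, "yaw": 0}, {"claw": 1, "dx": -0.583, "dy": 0.283, "dz": -0.02, "yaw": 0}, {"claw": 1, "dx": -0.583, "dy": 0.283, "dz": -0.02, "yaw": 0}, {"claw": 1, "dx": -0.583, "dy": 0.283, "dz": -0.02, "yaw": 0}, {"claw": 1, "dx": -0.583, "dy": 0.283, "dz": -0.02, "yaw": 0}, {"claw": 1, "dx": -0.583, "dy": 0.283, "dz": -0.02, "yaw": 0}, {"claw": 1, "dx": -0.583, "dy": 0.283, "dz": -0.02, "yaw": 0}, {"claw": 1, "dx": -0.583, "dy": 0.283, "dz": -0.02, "yaw": 0}])

```text
time: 30.58
tool_pos: [0.5298, 0.0004, 0.159]
tool_rot: [-0.001, 0.804, 0.594, -0.0]
contact_force: [-0.5, 0.4, 0.4]
gripper_width: -0.003
grasp_force: 0.0
```

```bash
python3 - <<'E'
from h import *
s=manip.state();print(s['tool_pos'],s['gripper_width'],s['time'])
b=manip.grab_frame("top")
l=cv2.convertScaleAbs(b,alpha=2.2)[195:290,115:210];r=cv2.convertScaleAbs(b,alpha=1.4)[150:265,215:345]
save(np.hstack([cv2.resize(l,(400,400),interpolation=cv2.INTER_CUBIC),cv2.resize(r,(400,400))]),"pics/b6.png")
E
```

```text
[0.5298 0.0004 0.159 ] -0.002835356432601818 30.575
```

View pics/b6.png

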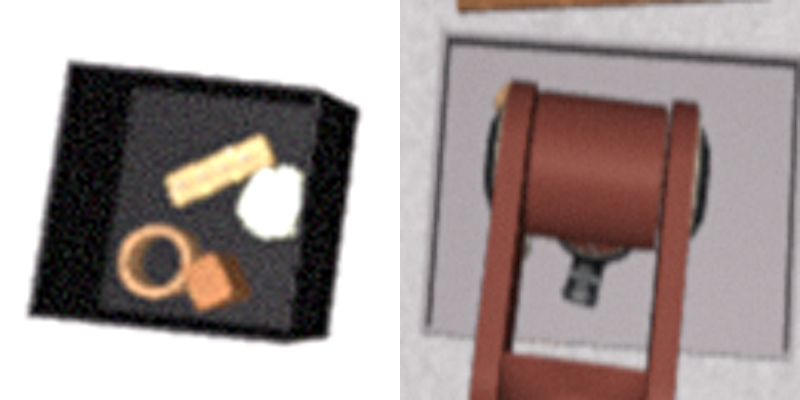

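All four pieces lie in the bin: core (155,262), block (217,280), stub (220,170) and wad (272,203), all low on its floor. Next is the panel. I'll go over the large key and use one wrist picture to refine the key positions.

```bash
python3 -c "
from h import *
rows((.53,0,.16,73),[(.45,-.345,.1,73)])"
```

```text
(0.45, -0.345, 0.1, 73) -> dx -0.707 dy 0.049 dz 0.120 yaw -0.000
```

Call:
send_rows(increments=[{"claw": 1, "dx": -0.12, "dy": -0.01, "dz": 0, "yaw": 0}, {"claw": 1, "dx": -0.707, "dy": 0.049, "dz": 0, "yaw": 0}, {"claw": 1, "dx": -0.707, "dy": 0.049, "dz": 0, "yaw": 0}, {"claw": 1, "dx": -0.707, "dy": 0.049, "dz": 0, "yaw": 0}, {"claw": 1, "dx": -0.707, "dy": 0.049, "dz": 0, "yaw": 0}, {"claw": 1, "dx": -0.707, "dy": 0.049, "dz": 0, "yaw": 0}, {"claw": 1, "dx": -0.707, "dy": 0.049, "dz": 0.12, "yaw": 0}, {"claw": 1, "dx": -0.707, "dy": 0.049, "dz": 0.12, "yaw": 0}, {"claw": 1, "dx": -0.707, "dy": 0.049, "dz": 0.12, "yaw": 0}, {"claw": 1, "dx": -0.707, "dy": 0.049, "dz": 0.12, "yaw": 0}])

```text
time: 31.88
tool_pos: [0.4521, -0.3449, 0.1024]
tool_rot: [0.002, 0.803, 0.596, 0.0]
contact_force: [-0.8, -0.1, 0.4]
gripper_width: 0.002
grasp_force: 0.0
```

```bash
python3 - <<'E'
from h import *
s=manip.state();a=manip.grab_frame("wrist");print(s['tool_pos'],s['time'])
save(cv2.convertScaleAbs(a,alpha=.9),"pics/k7.png",None,800/560)
for z in(.035,.04,.045): print(z,(px("wrist",[(.4493,-.3462,z),(.5099,-.3291,z),(.5703,-.3134,z)],s)/.7).round())
E
```

```text
[ 0.4521 -0.3449  0.1024] 31.875
0.035 [[394. 305.]
 [484. 249.]
 [581. 193.]]
0.04 [[394. 307.]
 [486. 251.]
 [584. 193.]]
0.045 [[394. 310.]
 [488. 252.]
 [588. 193.]]
```

View pics/k7.png

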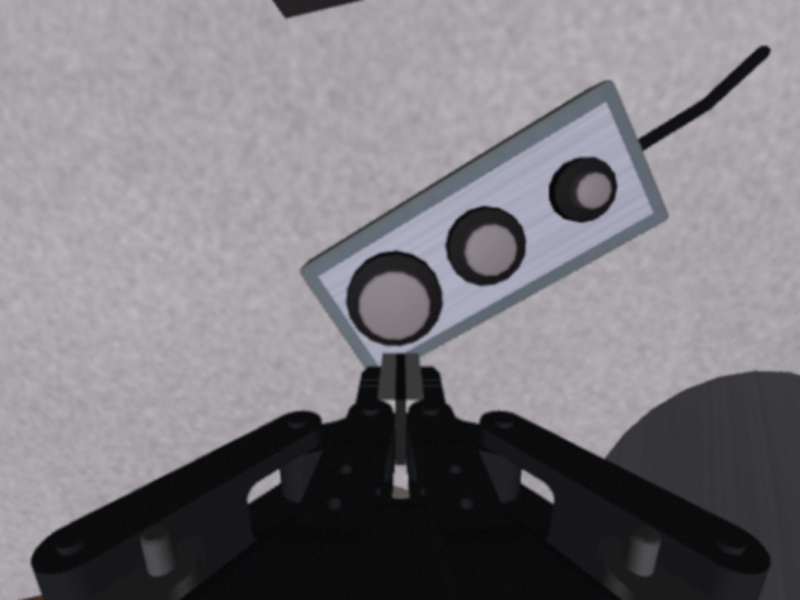

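The wrist view shows the large key top at (395,306), middle at (490,249) and small at (595,190). The caps stand clearly above their bezels, so I'll fit their height from both cameras and the 62 mm spacing.

```bash
python3 - <<'E'
from h import *
from scipy.optimize import least_squares
s=dict(tool_pos=[.4510,-.3450,.1012],tool_rot=manip.state()['tool_rot'])
kt=np.array([(281,400),(235,270),(193,142)]);kt=(kt+.5)/6-.5+[360,180]
kw=np.array([(395,306),(490,249),(595,190)])*.7
def f(v):
    d=np.array([np.cos(v[3]),np.sin(v[3])])*.062
    return [(v[0]+i*d[0],v[1]+i*d[1],v[2]) for i in(-1,0,1)]
def r(v):
    return np.r_[(px("top",f(v))-kt).ravel(),((px("wrist",f(v),s)-kw)*.5).ravel()]
o=least_squares(r,[.51,-.33,.045,.26]);print(o.x,np.array(f(o.x)),o.fun.round(1))
for name in(0,1):
    q=least_squares(lambda v:r(v)[6*name:6*name+6],[.51,-.33,.045,.26]);print(q.x)
E
```

```text
[ 0.5096 -0.3267  0.0507  0.2534] [[ 0.4496 -0.3423  0.0507]
 [ 0.5096 -0.3267  0.0507]
 [ 0.5696 -0.3112  0.0507]] [-0.4 -0.2  0.2 -0.2  0.1 -0.3 -0.3  0.1  0.3  0.3 -0.3 -0.2]
[ 0.5088 -0.3262  0.0531  0.2648]
[ 0.5099 -0.3268  0.0503  0.2493]
```

```bash
python3 -c "
from h import *
rows((.45,-.345,.1,73),[(.4496,-.3423,.035,73),(.4496,-.3423,.009,73)])
rows((.4496,-.3423,.009,73),[(.5696,-.3112,.06,73),(.5696,-.3112,.009,73)])"
```

```text
(0.4496, -0.3423, 0.035, 73) -> dx 0.005 dy -0.002 dz 0.130 yaw -0.000
(0.4496, -0.3423, 0.009, 73) -> dx 0.005 dy -0.002 dz 0.182 yaw -0.000
(0.5696, -0.3112, 0.06, 73) -> dx 0.130 dy 0.211 dz -0.102 yaw -0.000
(0.5696, -0.3112, 0.009, 73) -> dx 0.130 dy 0.211 dz -0.000 yaw -0.000
```

Call:
send_rows(increments=[{"claw": 1, "dx": 0.005, "dy": -0.002, "dz": 0.08, "yaw": 0}, {"claw": 1, "dx": 0.005, "dy": -0.002, "dz": 0.13, "yaw": 0}, {"claw": 1, "dx": 0.005, "dy": -0.002, "dz": 0.152, "yaw": 0}, {"claw": 1, "dx": 0.005, "dy": -0.002, "dz": 0.162, "yaw": 0}, {"claw": 1, "dx": 0.005, "dy": -0.002, "dz": 0.172, "yaw": 0}, {"claw": 1, "dx": 0.005, "dy": -0.002, "dz": 0.172, "yaw": 0}])

```text
time: 32.67
tool_pos: [0.4509, -0.3426, 0.0148]
tool_rot: [0.001, 0.804, 0.595, 0.0]
contact_force: [-1.3, 1.9, 4.1]
gripper_width: -0.001
grasp_force: 2.2
```

The 4 N reading fits a key that is mostly down. I'll press 4 mm further and hold.

Call:
send_rows(increments=[{"claw": 1, "dx": 0, "dy": 0, "dz": 0.004, "yaw": 0}, {"claw": 1, "dx": 0, "dy": 0, "dz": 0.008, "yaw": 0}, {"claw": 1, "dx": 0, "dy": 0, "dz": 0.008, "yaw": 0}, {"claw": 1, "dx": 0, "dy": 0, "dz": 0.008, "yaw": 0}])

```text
time: 33.17
tool_pos: [0.451, -0.3427, 0.0139]
tool_rot: [0.0, 0.804, 0.595, 0.0]
contact_force: [-8.1, 8.6, 23.1]
gripper_width: -0.002
grasp_force: 11.2
```

The large key has bottomed out at 23 N. I'll lift, cross above the middle key, and press the small key.

Call:
send_rows(increments=[{"claw": 1, "dx": 0, "dy": 0, "dz": -0.05, "yaw": 0}, {"claw": 1, "dx": 0, "dy": 0, "dz": -0.11, "yaw": 0}, {"claw": 1, "dx": 0, "dy": 0, "dz": -0.11, "yaw": 0}, {"claw": 1, "dx": 0.13, "dy": 0.211, "dz": -0.11, "yaw": 0}, {"claw": 1, "dx": 0.13, "dy": 0.211, "dz": -0.11, "yaw": 0}, {"claw": 1, "dx": 0.13, "dy": 0.211, "dz": -0.11, "yaw": 0}, {"claw": 1, "dx": 0.13, "dy": 0.211, "dz": -0.11, "yaw": 0}, {"claw": 1, "dx": 0.13, "dy": 0.211, "dz": -0.05, "yaw": 0}, {"claw": 1, "dx": 0.13, "dy": 0.211, "dz": -0.025, "yaw": 0}, {"claw": 1, "dx": 0.13, "dy": 0.211, "dz": -0.012, "yaw": 0}, {"claw": 1, "dx": 0.13, "dy": 0.211, "dz": -0.004, "yaw": 0}, {"claw": 1, "dx": 0.13, "dy": 0.211, "dz": 0, "yaw": 0}, {"claw": 1, "dx": 0.13, "dy": 0.211, "dz": 0, "yaw": 0}, {"claw": 1, "dx": 0.13, "dy": 0.211, "dz": 0, "yaw": 0}])

```text
time: 34.92
tool_pos: [0.5686, -0.3108, 0.0139]
tool_rot: [-0.002, 0.804, 0.595, -0.001]
contact_force: [-13.9, 5.8, 22.0]
gripper_width: -0.003
grasp_force: 10.7
```

The small key bottomed out at the same height with 22 N. Now I'll lift clear.

Call:
send_rows(increments=[{"claw": 1, "dx": 0, "dy": 0, "dz": -0.06, "yaw": 0}, {"claw": 1, "dx": 0, "dy": 0, "dz": -0.16, "yaw": 0}, {"claw": 1, "dx": 0, "dy": 0, "dz": -0.28, "yaw": 0}, {"claw": 1, "dx": 0, "dy": 0, "dz": -0.28, "yaw": 0}, {"claw": 1, "dx": 0, "dy": 0, "dz": -0.28, "yaw": 0}, {"claw": 1, "dx": 0, "dy": 0, "dz": -0.28, "yaw": 0}])

```text
time: 35.67
tool_pos: [0.5688, -0.31, 0.1472]
tool_rot: [-0.002, 0.804, 0.595, -0.001]
contact_force: [0.1, -0.5, -0.8]
gripper_width: 0.002
grasp_force: 0.0
```

```bash
python3 - <<'E'
from plant import manip
s=manip.state();print(s['tool_pos'],s['contact_force'],s['time'])
print(manip.job_done())
E
```

```text
[ 0.56879519 -0.31001694  0.14719981] [ 0.08586918 -0.4570724  -0.77950437] 35.675
the job is handed in; nothing more can be done
None
```

I handed the job in at 35.7 s: the last bin picture shows all four pieces of debris in it, and the large key then the small key each bottomed out (about 22 N) and were released; no verdict was returned, and I took no final picture of the bottle, jar or other table items.

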